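Needle tin away, cover slid home on its pins

ROBOT

A 6-joint arm with a two-finger parallel gripper is mounted at the origin on the work surface. World frame = base frame: x ahead of the robot, y to its left, z up, the work surface at z = 0. Lengths are in m, angles in rad, forces in N, time in s.
With the tool pointing down it reaches from about 0.35 to 0.975 m from the base axis. Payload 4.9 kg.
Tool frame: the origin (TCP) lies on the centre line of the jaws, within the pads' length; the fingertips stand 19 mm ahead of it and the grasp point (between the pads) is the TCP; z points along the fingers, y is the line along which they close (so a half turn about z gives the same grasp; the last joint's range is limited). The gripper opens to 85 mm and grips with 20 to 120 N. Pads are 22 mm wide; open, the fingers measure 114 mm over their backs; the gripper's body (76 mm by 85 mm) begins 54 mm behind the grasp point. The pads swing forward as they close: fully open they stand 13 mm farther back than shut.
Start: joints at [-1.369, 0.053, 1.613, -0, 1.476, -0.119], TCP at [0.197, -0.593, 0.25] pointing down, gripper open.
Joint ranges: [-3.01, 3.01], [-1.01, 2.22], [0.06, 2.58], [-1.02, 4.17], [0.09, 2.62], [-3.14, 3.14]. Speed limits (rad/s): [2.57, 2.57, 3.14, 3.14, 3.14, 3.14].

INTERFACE

Orientations are given as a unit quaternion [w, x, y, z].
In Python, from plant import state, grab_frame, ticket, spotter gives the robot as it stands.
- The arm moves only by the tool apply_moves, never from a script. Its argument "series" is a list of rows, each an object of numbers: "jaw": the closure, from 0 (fully open) to 1 (shut); "dx", "dy", "dz": the shift along the tool's x, y, z in mm; "turn": the turn about the tool's z in rad. A call has 1 to 5 rows; each row is the pose to reach, as a shift and turn from the pose commanded when the call began, along the tool's axes at that moment; what a row does not reach only later rows make up. A row lasts 1/12 s, in which the tool goes at most 41.7 mm and 7.16 degrees, less where a joint would pass 70% of its speed; a pose out of reach is approached as far as the arm can. A call with a gripper value outside its range is refused whole. The fingers move at their own pace and stop on an object; the grip force is fixed at half the most. Time passes only in rows, so rows that repeat a pose let the fingers close. It gives the time, the measured TCP pose, the force, the opening and the grip force at its end, in the units of the state.
- state(): the state, without advancing time (a new reading comes with each control period).
- grab_frame(name): name is "scene" or "top"; returns a dict with "pixels" (400x640x3 uint8, red, green, blue), "mtx" (3x3 intrinsics, pixels), "camera_from_world" (4x4, takes a point from world to camera coordinates). Camera axes: x right, y down, z forward; pixel columns grow to the right and rows downward; lengths in m; the calibration is good to about 2 mm. A picture is of the moment at which its call begins. There is no depth.
- ticket.job_done(): hands the job in; it is judged then, once.
Trained networks look in a picture, given as the dict that the camera call returned (one of the last four; its "shot" number tells which), for a name from the list of things; names that differ only in an ending like _2 or _b are one class to them, and where a whole thing is asked for, a point or a joint stands for the part that bears it (a point fixed in the world has none). Each returns a list of dicts, best first, with "conf" (0 to 1); they miss things now and then, are a little off and sometimes report something else, mostly with a low value. They report only what shows in the picture. A call takes as long as a camera call. They do not tell look-alikes from the thing itself.
- spotter.outline_of(picture, target): "region" (400x640 bool, what is visible of it) and "extent" ([left, top, right, bottom] in pixels, round what is visible of it).
The state is a dict: "time": time; "joint_pos": joint angles; "joint_vel": joint speeds; "joint_efforts": joint torques, N m; "tool_pos": TCP position; "tool_rot": TCP orientation; "contact_force": force on the tool from outside, world axes, zero at the start; "ft_torque": the same for the moment, N m; "gripper_width": opening from 0.0 (shut) to 1.0 (fully open); "grasp_force": force on a finger pad.
Only numpy, scipy, OpenCV 4.12 (cv2) and the standard library are available. Lean on these libraries where they do the work, as an engineer would, in place of code of your own. Each camera call takes 0.05 s, during which the arm holds its last target. There are 200 camera calls.

TASK

Put the flat needle tin down into the open well of the grey housing, then close the well: push the loose metal cover plate along its rails by the upright rib, gently and without lifting it, until it drops flat over all its pins. Leave the other sewing things on the table where they stand.

Things in the scene. Friction and masses are not known exactly. Their poses are not given: they have to be found in the camera images.
- housing: Grey housing fixed to the table, 284 (x) x 160 (y) mm. Origin: centre of its underside; x runs from deck end to well end (the cover's sliding direction), z up. Deck: flat top 52 mm high, x -142 to +12 mm. Well section: x +12 to +142, rim 42 mm high. Side rails along its whole length, 60 mm high, y = +-73.5 to +-80 mm, guide the cover; the ends are open above the deck and rim
- well (a point): Centre of the open well's floor, 6 mm above the table, at x = 67 mm in the housing frame; axes as the housing. The well is 98 (x) x 100 (y) mm inside and 36 mm deep below the rim
- seat (a point): Where the cover's origin lies when seated: (75, 0, 42) mm in the housing frame, axes as the housing. Three upright steel pins, 8 mm diameter, stand 9 mm out of the rim, from this point at (0, 58), (0, -58) and (48, 0) mm. The holes leave about 3 mm of play
- cover: Loose aluminium plate, 122 (x) x 144 (y) x 6 mm, 0.3 kg, lying on the deck between the rails. Origin: centre of its underside, x = sliding direction. Three 15 mm holes at (0, 58), (0, -58), (48, 0) mm. It slides level on the deck and the pin tops, underside 52 mm high, and drops 10 mm when it reaches its pins
- rib (a point): Middle of the upper edge of the rear face (the face to push) of the cover's upright rib: at (-61, 0, 28) mm in the cover frame, axes as the cover. The rib is 70 mm wide (y), 8 mm thick, and stands 22 mm above the plate along its rear edge
- tin: Closed flat steel needle tin, 70 (x) x 34 (y) x 24 (z) mm, 90 g, rounded edges, lying flat on the table beside the housing. Origin: centre of its underside, z up
- hoop: Bystander: ivory plastic embroidery hoop lying flat, 124 mm across, 10 mm high; origin at the centre of its underside. It and the tin lie one to the left and one to the right of the housing, either way round
- spoon_rest: Bystander: round white ceramic spoon rest, 100 mm across, 13 mm high; origin at the centre of its underside
- vial: Bystander: clear bead vial with white screw cap, standing, 32 mm across, 85 mm high; origin at the centre of its underside
- spool_tower: Bystander: aluminium tower of three spools on a 90 mm foot, 160 mm high; origin at the centre of its underside
Not all that is in view belongs to the job. There is more than one size of the cover; the job needs the middle-sized. What is shaped like the tin but turquoise is not meant.

How it is judged:
By the outcome, as a careful person would: the job done as asked, in the order asked, and still so for the second after the job is handed in, with the robot touching nothing.
It also fails if it takes over 64 s, if anything falls off the work surface, if the arm or the gripper's body presses on something with over 40 N, if the wrist force passes 120 N, or if a joint passes its speed limit or range.

## Working session

There is one attempt and no reset: what is moved stays moved. The work goes in short steps, Python scripts to look and compute and a tool call to move; the robot and the scene stay as the last step left them, time stands still between calls to the robot, and variables do not carry over. Pictures are saved under pics/ and viewed, at most 10 in all, crops included, and the job is handed in when it is done.

Besides the shell and the picture viewer there is one more tool, called as a command line: name --argument value ..., lists and objects as JSON in quotes. apply_moves: Moves the arm, as the interface text tells. Its arguments: {"type":"object","properties":{"series":{"type":"array","items":{"type":"object","properties":{"jaw":{"type":"number"},"dx":{"type":"number"},"dy":{"type":"number"},"dz":{"type":"number"},"turn":{"type":"number"}}}}},"required":["series"]}

```bash
mkdir -p pics; cat > h.py <<'E'
import numpy as np, cv2
from plant import state, grab_frame, ticket, spotter
def ray(f,uv,z):
    K=np.array(f["mtx"]);T=np.array(f["camera_from_world"]);R=T[:3,:3];t=T[:3,3]
    c=-R.T@t; d=R.T@np.linalg.inv(K)@np.array([uv[0],uv[1],1.]); return c+d*(z-c[2])/d[2]
def proj(f,p):
    K=np.array(f["mtx"]);T=np.array(f["camera_from_world"]); q=K@(T[:3,:3]@np.array(p)+T[:3,3]); return q[:2]/q[2]
def save(f,n,crop=None,s=1):
    im=cv2.cvtColor(np.array(f["pixels"]),cv2.COLOR_RGB2BGR)
    if crop: im=im[crop[1]:crop[3],crop[0]:crop[2]]
    cv2.imwrite("pics/"+n,cv2.resize(im,None,fx=s,fy=s,interpolation=cv2.INTER_CUBIC))
E
python3 - <<'E'
from h import *
fs={n:grab_frame(n) for n in("scene","top")}
save(fs["scene"],"s0.png");save(fs["top"],"t0.png")
for n,f in fs.items():
    T=np.array(f["camera_from_world"]);print(n,(-T[:3,:3].T@T[:3,3]).round(3),np.array(f["mtx"]).round(1).tolist())
    for t in("housing","cover","tin","hoop","spoon_rest","vial","spool_tower"):
        for o in spotter.outline_of(f,t)[:4]:
            r=np.array(o["region"],np.uint8);c=cv2.findNonZero(r)
            m=cv2.minAreaRect(c); print(n,t,round(o["conf"],2),np.round(o["extent"]).tolist(),np.array(f["pixels"])[r>0].mean(0).round())
print(state())
E
```

```text
scene [ 0.995 -0.681  0.783] [[380.2, 0.0, 319.3], [0.0, 380.2, 197.9], [0.0, 0.0, 1.0]]
scene housing 0.91 [259.0, 153.0, 370.0, 242.0] [73. 76. 77.]
scene cover 0.96 [237.0, 257.0, 338.0, 345.0] [138. 143. 138.]
scene cover 0.87 [267.0, 180.0, 326.0, 223.0] [136. 142. 137.]
scene cover 0.74 [215.0, 181.0, 258.0, 211.0] [135. 140. 135.]
scene tin 0.74 [204.0, 248.0, 233.0, 269.0] [111. 112. 111.]
scene tin 0.66 [160.0, 264.0, 188.0, 296.0] [ 20. 109. 105.]
scene hoop 0.52 [343.0, 125.0, 379.0, 146.0] [157. 153. 134.]
scene spoon_rest 0.94 [352.0, 244.0, 392.0, 276.0] [179. 178. 166.]
scene vial 0.61 [262.0, 152.0, 372.0, 243.0] [71. 74. 75.]
scene vial 0.53 [390.0, 206.0, 400.0, 229.0] [136. 137. 132.]
scene spool_tower 0.61 [402.0, 131.0, 438.0, 191.0] [123. 128. 123.]
top [ 0.27  -0.026  1.441] [[483.3, 0.0, 323.0], [0.0, 483.3, 200.7], [0.0, 0.0, 1.0]]
top housing 0.82 [261.0, 177.0, 364.0, 249.0] [71. 74. 77.]
top cover 0.96 [338.0, 262.0, 380.0, 294.0] [109. 113. 113.]
top cover 0.9 [376.0, 132.0, 447.0, 202.0] [108. 112. 112.]
top cover 0.4 [260.0, 179.0, 365.0, 246.0] [70. 72
[... 534 characters left out ...]
6898517e+00,  5.26804150e-02,  1.61284744e+00, -5.23156297e-06,
        1.47600764e+00, -1.19033350e-01]), 'joint_vel': array([ 6.93018882e-05,  9.17502647e-04, -3.67724152e-04, -1.53501886e-05,
        1.65812492e-04, -8.51557570e-04]), 'joint_efforts': array([ 2.20367547e-03, -3.93638420e+01, -3.70438743e+01,  7.16286831e-05,
        4.69814076e-04, -1.36078182e-05]), 'tool_pos': array([ 0.19708448, -0.59311332,  0.25034716]), 'tool_rot': array([ 2.86635763e-05,  9.87159883e-01,  1.59735295e-01, -1.41924628e-06]), 'contact_force': array([0.11491   , 0.3162462 , 1.03288479]), 'ft_torque': array([ 0.03801917,  0.01567733, -0.02629003]), 'grasp_force': 0.0, 'gripper_width': 0.997531099749131}
```

View pics/t0.png

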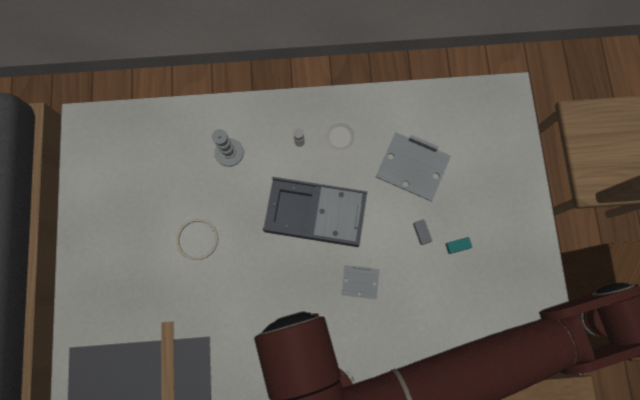

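View pics/s0.png

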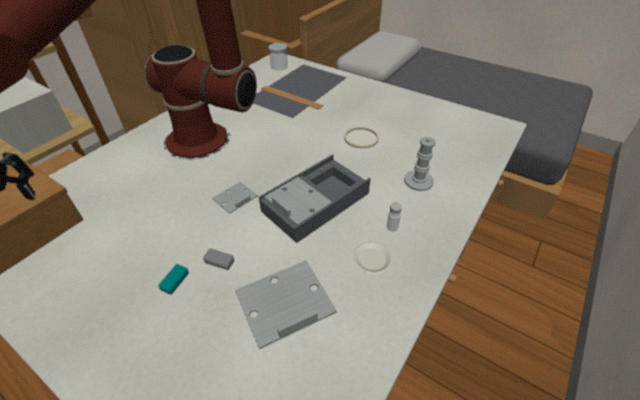

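Candidates in the top view are the grey tin at (423,231) and the turquoise look-alike at (459,245). The covers are the middle one on the deck at (340,212), the large one at (413,165) and the small one at (360,282). I choose the grey tin and the cover on the deck. Next I fit poses and check them in a crop.

```bash
cat >> h.py <<'E'
from scipy.optimize import minimize
def box(p,lo,hi):
    c,s=np.cos(p[2]),np.sin(p[2]);X=np.array([[x,y,z] for x in(lo[0],hi[0]) for y in(lo[1],hi[1]) for z in(lo[2],hi[2])])
    return np.c_[p[0]+c*X[:,0]-s*X[:,1],p[1]+s*X[:,0]+c*X[:,1],X[:,2]]
def fit(views,lo,hi,p0,S=8):
    tg=[]
    for f,r in views:
        h=cv2.convexHull(cv2.findNonZero(r.astype(np.uint8)))[:,0]
        m=np.zeros(r.shape,np.uint8);cv2.fillConvexPoly(m,h,1)
        x0,y0=h.min(0)-12;x1,y1=h.max(0)+12
        tg.append((f,cv2.resize(m[y0:y1,x0:x1],None,fx=S,fy=S,interpolation=cv2.INTER_NEAREST),np.array([x0,y0])))
    def cost(p,d=0):
        t=[]
        for f,m,o in tg:
            q=np.array([proj(f,a) for a in box(p,lo,hi)]);q=((q+.5-o)*S-.5)
            g=np.zeros_like(m);cv2.fillConvexPoly(g,np.round(cv2.convexHull((q*16).astype(np.float32))).astype(np.int32),1,shift=4)
            t.append((g!=m).sum()/m.sum())
        return t if d else sum(t)
    best=None
    for dy in np.linspace(-.6,.6,5):
        s=np.array([p0[0],p0[1],p0[2]+dy]);sim=np.vstack([s]+[s+e for e in np.diag([.01,.01,.15])])
        o=minimize(cost,s,method="Nelder-Mead",options=dict(initial_simplex=sim,xatol=1e-5,fatol=1e-5))
        if best is None or o.fun<best.fun:best=o
    return best.x,cost(best.x,1)
def biggest(f,t,uv):
    for o in spotter.outline_of(f,t):
        e=o["extent"]
        if e[0]<=uv[0]<=e[2] and e[1]<=uv[1]<=e[3]: return np.array(o["region"])
E
python3 - <<'E'
from h import *
t=grab_frame("top");s=grab_frame("scene")
H=[(t,biggest(t,"housing",(315,212))),(s,biggest(s,"housing",(315,198)))]
N=[(t,biggest(t,"tin",(423,231))),(s,biggest(s,"tin",(218,259)))]
ax=ray(t,(340,212),.05)-ray(t,(290,208),.05);print("deck->well dir",-ax)
yaw=np.arctan2(-ax[1],-ax[0])
for nm,V,lo,hi,p0 in(("housing",H,(-.142,-.08,0),(.142,.08,.06),[*ray(t,(315,212),.06)[:2],yaw]),("tin",N,(-.035,-.017,0),(.035,.017,.024),[*ray(t,(423,231),.02)[:2],yaw+1.3])):
    for v in(V,V[:1],V[1:]):
        p,c=fit(v,lo,hi,p0);print(nm,p.round(4),np.round(c,3))
    p,c=fit(V,lo,hi,p0)
    b=box(p,lo,hi)
    for f in(t,s):
        q=np.array([proj(f,a) for a in b]).round(1)
        if nm=="housing": print("corners px (top z)",q[1::2].tolist())
save(t,"t1.png",(250,165,450,265),4)
E
```

```text
deck->well dir [ 0.0226835   0.14524284 -0.        ]
housing [ 0.5332 -0.0282  1.3483] [0.044 0.02 ]
housing [ 0.5346 -0.027   1.3435] [0.042]
housing [ 0.5326 -0.0289  1.3479] [0.019]
corners px (top z) [[367.0, 190.9], [359.8, 244.7], [271.5, 177.0], [262.1, 230.2]]
corners px (top z) [[295.8, 228.0], [258.1, 196.6], [370.1, 177.6], [331.5, 153.4]]
tin [ 0.4531 -0.341   3.3986] [0.12  0.084]
tin [ 0.4543 -0.34    3.4106] [0.105]
tin [ 0.4522 -0.3421  3.3742] [0.069]
```

View pics/t1.png

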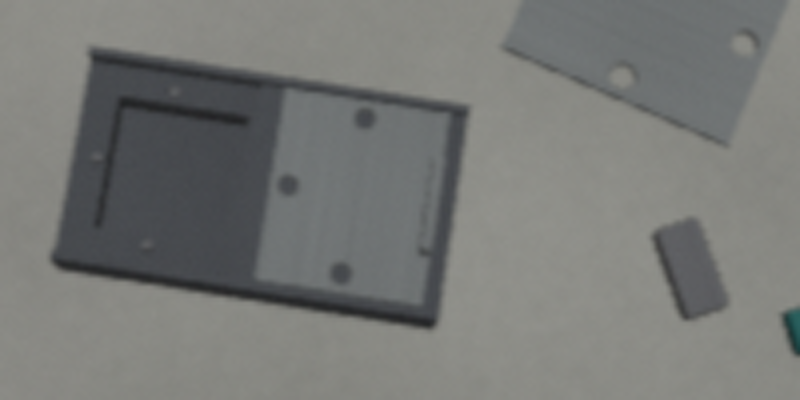

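The crop shows the plain grey tin centred near crop (690,268), top px (422,231.5). The middle cover lies on the deck with its holes toward the well. The pins show at crop (174,91), (97,156) and (147,245). I check the poses against these points.

```bash
python3 - <<'E'
from h import *
from scipy.optimize import least_squares
f=grab_frame("top")
u=lambda c:((np.array(c)+.5)/4-.5+np.array([250,165]))
def rig(mod,obs):
    def r(p): 
        c,s=np.cos(p[2]),np.sin(p[2]);return (mod@np.array([[c,s],[-s,c]])+p[:2]-obs).ravel()
    o=least_squares(r,[.53,-.03,1.35]);return o.x.round(4),(o.fun*1e3).round(1)
P=np.array([ray(f,u(c),.051)[:2] for c in((174,91),(97,156),(147,245))])
print("order? pins",P.round(4).tolist())
M=np.array([[.075,-.058],[.123,0],[.075,.058]])
for m in(M,M*[1,-1]): print("housing from pins",*rig(m,P))
C=np.array([ray(f,u(c),.058)[:2] for c in((364,118),(288,185),(341,272))])
M=np.array([[0,-.058],[.048,0],[0,.058]])
for m in(M,M*[1,-1]): print("cover from holes",*rig(m,C))
R=np.array([ray(f,u(c),.06)[:2] for c in((92,50),(468,107),(435,325))]);print("rail corners",R.round(4).tolist())
T=np.array([ray(f,u(c),.022)[:2] for c in((655,233),(695,218),(728,305),(688,319))])
d=(T[1]+T[0]-T[2]-T[3])/2;print("tin",T.mean(0).round(4),np.arctan2(d[1],d[0]).round(3),np.linalg.norm(d))
E
```

```text
order? pins [[0.6087, 0.0314], [0.5639, 0.0907], [0.4953, 0.058]]
housing from pins [ 0.5348 -0.0285  1.3358] [-0.1 -0.4 -0.5  0.4  0.5 -0. ]
housing from pins [0.5762 0.1488 4.4879] [  7.4  31.4 -15.1 -61.9   7.7  30.5]
cover from holes [ 0.5202 -0.0938  1.3455] [ 0.3 -0.2  0.2  0.3 -0.5 -0.1]
cover from holes [ 0.5274 -0.0626  4.4839] [  7.4  30.8 -14.2 -62.1   6.7  31.2]
rail corners [[0.642, 0.0894], [0.5786, -0.1833], [0.4208, -0.1448]]
tin [ 0.4526 -0.3413] 0.25 0.06816505355664605
```

apply_moves --series '[{"dx": 322,"dy": -159,"dz": 100,"turn": 0.066,"jaw": 0.3},{"dx": 322,"dy": -159,"dz": 100,"turn": 0.066,"jaw": 0.3},{"dx": 322,"dy": -159,"dz": 100,"turn": 0.066,"jaw": 0.3},{"dx": 322,"dy": -159,"dz": 100,"turn": 0.066,"jaw": 0.3},{"dx": 322,"dy": -159,"dz": 100,"turn": 0.066,"jaw": 0.3}]'

```text
time: 1.57
tool_pos: [0.3408, -0.4507, 0.1941]
tool_rot: [0.0, 0.992, 0.127, 0.0]
contact_force: [0.9, -0.2, 0.5]
gripper_width: 0.701
grasp_force: 0.0
```

```bash
cat > st.py <<'E'
from h import *
import sys
# usage: st.py X Y Z YAW -> dx dy dz turn
s=state();q=s["tool_rot"];p=s["tool_pos"]
from scipy.spatial.transform import Rotation as Ro
R=Ro.from_quat(q,scalar_first=True).as_matrix();yaw=np.arctan2(R[1,0],R[0,0])
g=np.array([float(a) for a in sys.argv[1:5]])
print("t",round(s["time"],2),"pos",p.round(4),"yaw",yaw.round(4),"tilt",R[:,2].round(4),"w",round(s["gripper_width"],3),"F",np.round(s["contact_force"],1),"j6",round(s["joint_pos"][5],2))
print("shift",(R.T@(g[:3]-p)*1e3).round(1),"turn",round(yaw-g[3],4))
E
python3 st.py .4527 -.341 .08 .255
```

```text
t 1.57 pos [ 0.3408 -0.4507  0.1941] yaw 0.2542 tilt [ 4.e-04 -5.e-04 -1.e+00] w 0.701 F [ 0.9 -0.2  0.5] j6 0.26
shift [135.9 -78.1 114.1] turn -0.0008
```

apply_moves --series '[{"dx": 135,"dy": -78,"dz": 110},{"dx": 135,"dy": -78,"dz": 110},{"dx": 135,"dy": -78,"dz": 110},{"dx": 135,"dy": -78,"dz": 110},{"dx": 135,"dy": -78,"dz": 110}]'

```text
invalid input at $.series[0]: expected keys jaw, dx, dy, dz, turn
```

```bash
python3 st.py .4527 -.341 .08 .255; python3 - <<'E'
from h import *
f=grab_frame("scene");save(f,"s1.png",(140,180,300,300),5)
E
```

```text
t 1.57 pos [ 0.3408 -0.4507  0.1941] yaw 0.2542 tilt [ 4.e-04 -5.e-04 -1.e+00] w 0.701 F [ 0.9 -0.2  0.5] j6 0.26
shift [135.9 -78.1 114.1] turn -0.0008
```

View pics/s1.png

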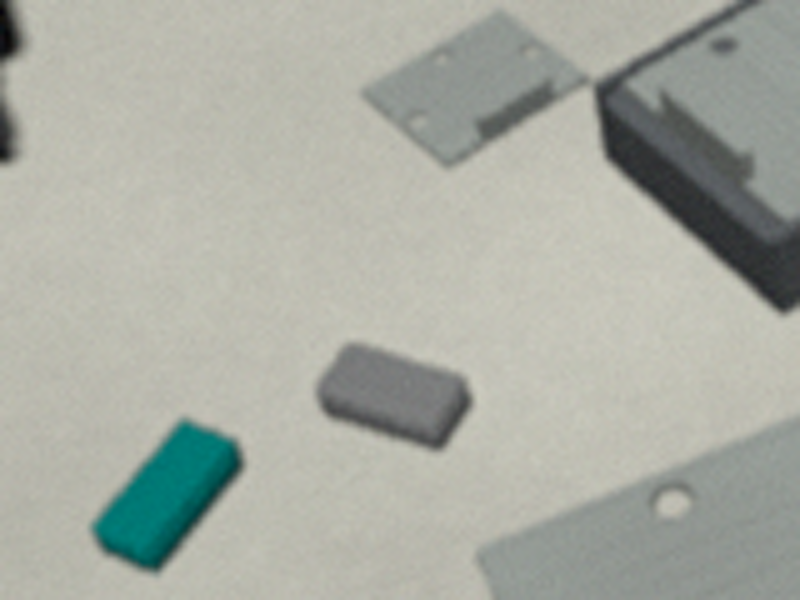

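The move was refused because every key is required in each row. The crop shows the grey tin at (395,393) clear of the turquoise one at (168,495), and the cover's rib at (705,135). I repeat the move.

apply_moves --series '[{"dx": 135,"dy": -78,"dz": 110,"turn": 0,"jaw": 0.3},{"dx": 135,"dy": -78,"dz": 110,"turn": 0,"jaw": 0.3},{"dx": 135,"dy": -78,"dz": 110,"turn": 0,"jaw": 0.3},{"dx": 135,"dy": -78,"dz": 110,"turn": 0,"jaw": 0.3},{"dx": 135,"dy": -78,"dz": 110,"turn": 0,"jaw": 0.3}]'

```text
time: 2.03
tool_pos: [0.4514, -0.3393, 0.0816]
tool_rot: [-0.002, 0.992, 0.128, -0.001]
contact_force: [0.1, -0.2, -1.5]
gripper_width: 0.7
grasp_force: 0.0
```

```bash
python3 st.py .4527 -.341 .022 .255; python3 - <<'E'
from h import *
f=grab_frame("scene");save(f,"s2.png",(140,180,300,300),5)
E
```

```text
t 2.03 pos [ 0.4514 -0.3393  0.0816] yaw 0.2567 tilt [-0.0019  0.0031 -1.    ] w 0.7 F [ 0.1 -0.2 -1.5] j6 0.54
shift [ 0.9  2.2 59.6] turn 0.0017
```

View pics/s2.png

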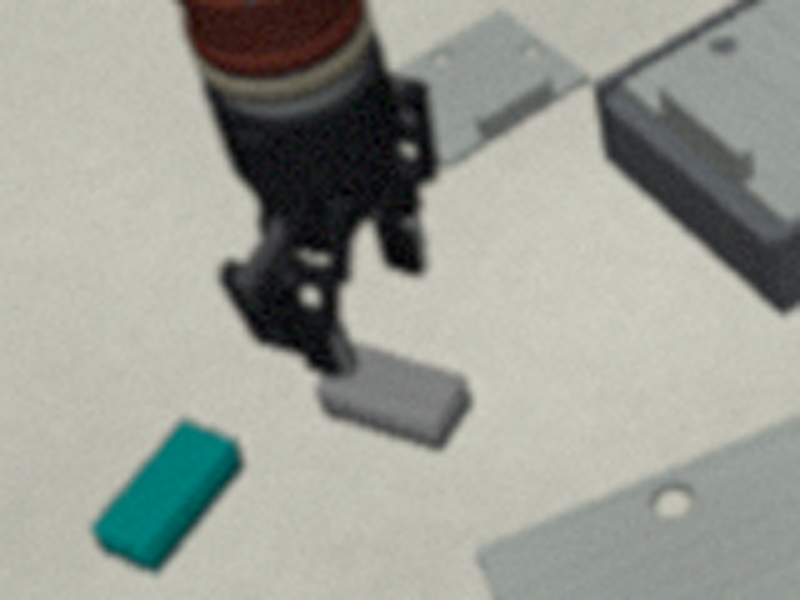

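The gripper is straight above the grey tin with its fingers either side, and the turquoise tin is clear. I descend.

apply_moves --series '[{"dx": 1,"dy": 1,"dz": 25,"turn": 0,"jaw": 0.3},{"dx": 1,"dy": 1,"dz": 45,"turn": 0,"jaw": 0.3},{"dx": 1,"dy": 1,"dz": 57,"turn": 0,"jaw": 0.3},{"dx": 1,"dy": 1,"dz": 57,"turn": 0,"jaw": 0.3}]'

```text
time: 2.42
tool_pos: [0.4501, -0.3419, 0.0244]
tool_rot: [-0.002, 0.992, 0.127, -0.002]
contact_force: [-0.7, 1.3, -0.6]
gripper_width: 0.698
grasp_force: 0.0
```

```bash
python3 st.py .4527 -.341 .022 .255
```

```text
t 2.42 pos [ 0.4501 -0.3419  0.0244] yaw 0.2545 tilt [-0.0043  0.0041 -1.    ] w 0.698 F [-0.7  1.3 -0.6] j6 0.54
shift [ 2.7 -0.3  2.4] turn -0.0005
```

Good. I close the jaws.

apply_moves --series '[{"dx": 1,"dy": 0,"dz": 1,"turn": 0,"jaw": 0.6},{"dx": 1,"dy": 0,"dz": 1,"turn": 0,"jaw": 0.9},{"dx": 1,"dy": 0,"dz": 1,"turn": 0,"jaw": 0.9},{"dx": 1,"dy": 0,"dz": 1,"turn": 0,"jaw": 0.9},{"dx": 1,"dy": 0,"dz": 1,"turn": 0,"jaw": 0.9}]'

```text
time: 2.83
tool_pos: [0.4539, -0.3441, 0.0282]
tool_rot: [0.001, 0.992, 0.127, 0.001]
contact_force: [0.0, -0.2, 4.7]
gripper_width: 0.381
grasp_force: 62.5
```

apply_moves --series '[{"dx": 0,"dy": 0,"dz": 0,"turn": 0,"jaw": 0.9},{"dx": 0,"dy": 0,"dz": -25,"turn": 0,"jaw": 0.9},{"dx": 0,"dy": 0,"dz": -60,"turn": 0,"jaw": 0.9},{"dx": 0,"dy": 0,"dz": -100,"turn": 0,"jaw": 0.9},{"dx": 0,"dy": 0,"dz": -140,"turn": 0,"jaw": 0.9}]'

```text
time: 3.25
tool_pos: [0.4521, -0.3421, 0.1667]
tool_rot: [-0.001, 0.992, 0.127, -0.001]
contact_force: [0.8, -1.2, -1.0]
gripper_width: 0.379
grasp_force: 62.0
```

```bash
python3 - <<'E'
import numpy as np
p=np.array([.534,-.0283]);y=1.342;c,s=np.cos(y),np.sin(y)
for n,a in(("well",(.067,0)),("prepush",(-.16,-.001)),("rib",(-.128,-.001))): print(n,p+[c*a[0]-s*a[1],s*a[0]+c*a[1]])
E
python3 st.py .5492 .0370 .16 1.342
```

```text
well [0.54919596 0.03695399]
prepush [ 0.49868508 -0.18435722]
rib [ 0.50594285 -0.15319114]
t 3.25 pos [ 0.4521 -0.3421  0.1667] yaw 0.2549 tilt [-0.002  0.002 -1.   ] w 0.379 F [ 0.8 -1.2 -1. ] j6 0.54
shift [ 189.5 -342.3    7.3] turn -1.0871
```

apply_moves --series '[{"dx": 190,"dy": -342,"dz": 10,"turn": -1.087,"jaw": 0.9},{"dx": 190,"dy": -342,"dz": 10,"turn": -1.087,"jaw": 0.9},{"dx": 190,"dy": -342,"dz": 10,"turn": -1.087,"jaw": 0.9},{"dx": 190,"dy": -342,"dz": 10,"turn": -1.087,"jaw": 0.9},{"dx": 190,"dy": -342,"dz": 10,"turn": -1.087,"jaw": 0.9}]'

```text
time: 3.67
tool_pos: [0.5047, -0.1394, 0.1608]
tool_rot: [-0.0, 0.904, 0.428, 0.0]
contact_force: [0.7, -0.3, -1.1]
gripper_width: 0.379
grasp_force: 62.0
```

```bash
python3 st.py .5492 .0370 .13 1.342
```

```text
t 3.67 pos [ 0.5047 -0.1394  0.1608] yaw 0.8853 tilt [-1.e-04  2.e-04 -1.e+00] w 0.379 F [ 0.7 -0.3 -1.1] j6 0.27
shift [164.7 -77.2  30.9] turn -0.4567
```

apply_moves --series '[{"dx": 164,"dy": -77,"dz": 30,"turn": -0.457,"jaw": 0.9},{"dx": 164,"dy": -77,"dz": 30,"turn": -0.457,"jaw": 0.9},{"dx": 164,"dy": -77,"dz": 30,"turn": -0.457,"jaw": 0.9},{"dx": 164,"dy": -77,"dz": 30,"turn": -0.457,"jaw": 0.9},{"dx": 164,"dy": -77,"dz": 30,"turn": -0.457,"jaw": 0.9}]'

```text
time: 4.08
tool_pos: [0.5495, 0.0385, 0.1297]
tool_rot: [-0.001, 0.783, 0.622, -0.0]
contact_force: [-0.4, 0.1, -0.2]
gripper_width: 0.378
grasp_force: 62.0
```

```bash
python3 st.py .5492 .0370 .042 1.342;python3 - <<'E'
from h import *
f=grab_frame("scene");save(f,"s3.png",(240,110,400,230),5)
E
```

```text
t 4.08 pos [0.5495 0.0385 0.1297] yaw 1.3431 tilt [-0.0018  0.0019 -1.    ] w 0.378 F [-0.4  0.1 -0.2] j6 0.16
shift [-1.7  0.2 87.6] turn 0.0011
```

View pics/s3.png

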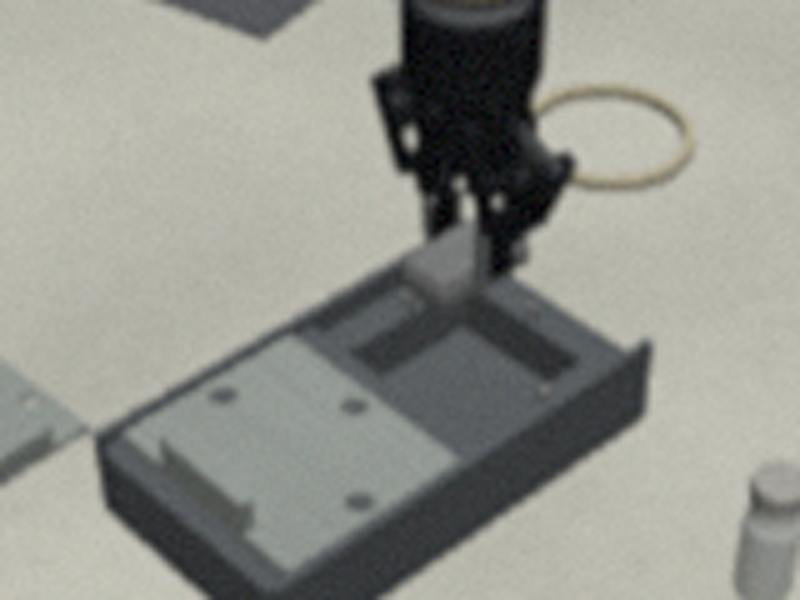

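The tin is held at (440,265), aligned with the housing and above the well. I descend into the well with moderate speed.

apply_moves --series '[{"dx": -1,"dy": 0,"dz": 25,"turn": 0,"jaw": 0.9},{"dx": -1,"dy": 0,"dz": 50,"turn": 0,"jaw": 0.9},{"dx": -1,"dy": 0,"dz": 70,"turn": 0,"jaw": 0.9},{"dx": -1,"dy": 0,"dz": 82,"turn": 0,"jaw": 0.9},{"dx": -1,"dy": 0,"dz": 86,"turn": 0,"jaw": 0.9}]'

```text
time: 4.55
tool_pos: [0.5478, 0.033, 0.0423]
tool_rot: [-0.002, 0.785, 0.62, -0.002]
contact_force: [-0.2, 0.7, -0.9]
gripper_width: 0.387
grasp_force: 62.1
```

```bash
python3 st.py .5492 .0370 .036 1.342
```

```text
t 4.55 pos [0.5478 0.033  0.0423] yaw 1.3364 tilt [-5.1e-03  3.0e-04 -1.0e+00] w 0.387 F [-0.2  0.7 -0.9] j6 0.16
shift [4.2 0.5 6.3] turn -0.0056
```

apply_moves --series '[{"dx": 1,"dy": 0,"dz": 2,"turn": 0,"jaw": 0.9},{"dx": 1,"dy": 0,"dz": 4,"turn": 0,"jaw": 0.9},{"dx": 1,"dy": 0,"dz": 5,"turn": 0,"jaw": 0.9},{"dx": 1,"dy": 0,"dz": 5,"turn": 0,"jaw": 0.9}]'

```text
time: 4.88
tool_pos: [0.551, 0.034, 0.0412]
tool_rot: [0.001, 0.785, 0.62, 0.001]
contact_force: [-0.7, -0.1, -1.2]
gripper_width: 0.375
grasp_force: 62.1
```

apply_moves --series '[{"dx": 0,"dy": 0,"dz": 1,"turn": 0,"jaw": 0.9},{"dx": 0,"dy": 0,"dz": 2,"turn": 0,"jaw": 0.9},{"dx": 0,"dy": 0,"dz": 3,"turn": 0,"jaw": 0.9},{"dx": 0,"dy": 0,"dz": 3,"turn": 0,"jaw": 0.9},{"dx": 0,"dy": 0,"dz": 3,"turn": 0,"jaw": 0.9}]'

```text
time: 5.3
tool_pos: [0.5501, 0.0342, 0.0371]
tool_rot: [-0.0, 0.785, 0.62, -0.0]
contact_force: [0.9, 0.5, 0.1]
gripper_width: 0.386
grasp_force: 62.1
```

apply_moves --series '[{"dx": 0,"dy": 0,"dz": 2,"turn": 0,"jaw": 0.9},{"dx": 0,"dy": 0,"dz": 4,"turn": 0,"jaw": 0.9},{"dx": 0,"dy": 0,"dz": 4,"turn": 0,"jaw": 0.9},{"dx": 0,"dy": 0,"dz": 4,"turn": 0,"jaw": 0.9},{"dx": 0,"dy": 0,"dz": 4,"turn": 0,"jaw": 0.9}]'

```text
time: 5.72
tool_pos: [0.5505, 0.0341, 0.0341]
tool_rot: [-0.0, 0.785, 0.62, -0.0]
contact_force: [-2.8, 0.9, 5.8]
gripper_width: 0.38
grasp_force: 62.8
```

Contact at 5.8 N shows the tin is on the floor. I release partly so the fingers stay clear of the well walls, then rise.

apply_moves --series '[{"dx": 0,"dy": 0,"dz": -1,"turn": 0,"jaw": 0.5},{"dx": 0,"dy": 0,"dz": -1,"turn": 0,"jaw": 0.4},{"dx": 0,"dy": 0,"dz": -1,"turn": 0,"jaw": 0.4},{"dx": 0,"dy": 0,"dz": -1,"turn": 0,"jaw": 0.4}]'

```text
time: 6.05
tool_pos: [0.5501, 0.0342, 0.0339]
tool_rot: [-0.0, 0.785, 0.62, -0.0]
contact_force: [-1.1, -0.5, -0.2]
gripper_width: 0.597
grasp_force: 0.0
```

apply_moves --series '[{"dx": 0,"dy": 0,"dz": -15,"turn": 0,"jaw": 0.4},{"dx": 0,"dy": 0,"dz": -45,"turn": 0,"jaw": 0.4},{"dx": 0,"dy": 0,"dz": -85,"turn": 0,"jaw": 0.4},{"dx": 0,"dy": 0,"dz": -110,"turn": 0,"jaw": 0.4},{"dx": 0,"dy": 0,"dz": -110,"turn": 0,"jaw": 0.4}]'

```text
time: 6.47
tool_pos: [0.5543, 0.0339, 0.1514]
tool_rot: [0.004, 0.785, 0.62, 0.005]
contact_force: [0.9, 0.3, 0.8]
gripper_width: 0.601
grasp_force: 0.0
```

```bash
python3 st.py .4975 -.190 .145 1.342
```

```text
t 6.47 pos [0.5543 0.0339 0.1514] yaw 1.3369 tilt [ 1.230e-02 -9.000e-04 -9.999e-01] w 0.601 F [0.9 0.3 0.8] j6 0.16
shift [-231.    -3.5    5.9] turn -0.0051
```

apply_moves --series '[{"dx": -230,"dy": 0,"dz": 0,"turn": 0,"jaw": 0.65},{"dx": -230,"dy": 0,"dz": 0,"turn": 0,"jaw": 0.65},{"dx": -230,"dy": 0,"dz": 0,"turn": 0,"jaw": 0.65},{"dx": -230,"dy": 0,"dz": 0,"turn": 0,"jaw": 0.65},{"dx": -230,"dy": 0,"dz": 0,"turn": 0,"jaw": 0.65}]'

```text
time: 6.88
tool_pos: [0.5008, -0.1699, 0.1433]
tool_rot: [-0.0, 0.785, 0.62, -0.0]
contact_force: [0.3, -0.3, 0.4]
gripper_width: 0.35
grasp_force: 0.0
```

apply_moves --series '[{"dx": -25,"dy": 0,"dz": 0,"turn": 0,"jaw": 0.65},{"dx": -25,"dy": 0,"dz": 0,"turn": 0,"jaw": 0.65},{"dx": -25,"dy": 0,"dz": 0,"turn": 0,"jaw": 0.65}]'

```text
time: 7.13
tool_pos: [0.4954, -0.1937, 0.1433]
tool_rot: [-0.001, 0.786, 0.619, -0.0]
contact_force: [-0.3, 0.4, -0.3]
gripper_width: 0.35
grasp_force: 0.0
```

```bash
python3 st.py .4975 -.190 .081 1.342;python3 - <<'E'
from h import *
f=grab_frame("scene");save(f,"s4.png",(220,100,400,235),4.4)
f=grab_frame("top")
r=biggest(f,"tin",proj(f,[.549,.037,.03]));print(r is not None)
if r is not None: print(fit([(f,r)],(-.035,-.017,0.006),(.035,.017,.030),[.549,.037,1.342]))
E
```

```text
t 7.13 pos [ 0.4954 -0.1937  0.1433] yaw 1.3338 tilt [-9.e-04  1.e-03 -1.e+00] w 0.35 F [-0.3  0.4 -0.3] j6 -0.28
shift [ 4.1  1.3 62.3] turn -0.0082
True
(array([0.55180213, 0.03651544, 1.32292823]), [np.float64(0.12316176470588236)])
```

View pics/s4.png

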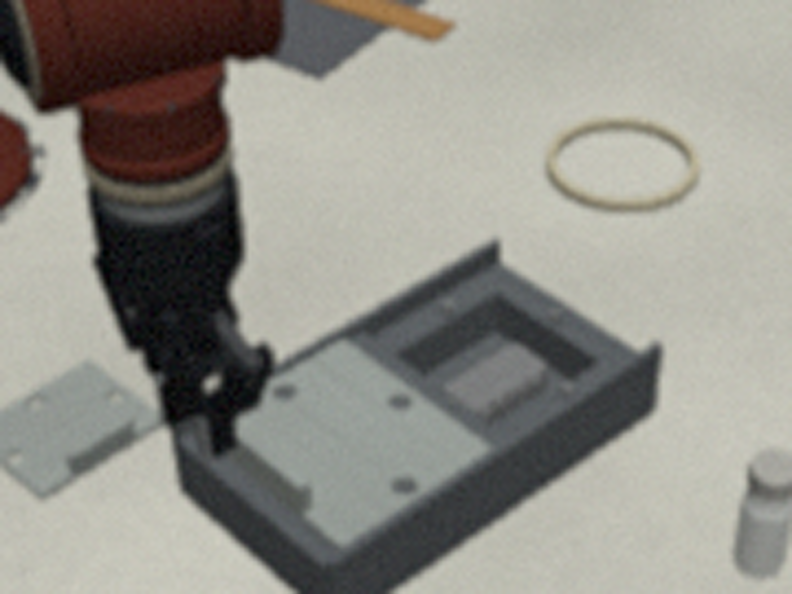

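The tin lies flat in the well at (495,378), and the gripper is behind the rib, which runs from (225,440) to (310,505). I descend behind the deck end, then approach slowly.

apply_moves --series '[{"dx": 2,"dy": 1,"dz": 25,"turn": -0.007,"jaw": 0.65},{"dx": 2,"dy": 1,"dz": 43,"turn": -0.007,"jaw": 0.65},{"dx": 2,"dy": 1,"dz": 53,"turn": -0.007,"jaw": 0.65},{"dx": 2,"dy": 1,"dz": 53,"turn": -0.007,"jaw": 0.65},{"dx": 2,"dy": 1,"dz": 53,"turn": -0.007,"jaw": 0.65}]'

```text
time: 7.7
tool_pos: [0.4974, -0.1902, 0.0907]
tool_rot: [-0.001, 0.782, 0.623, -0.0]
contact_force: [0.1, -0.5, 1.3]
gripper_width: 0.348
grasp_force: 0.0
```

```bash
python3 st.py .5035 -.1637 .090 1.342
```

```text
t 7.7 pos [ 0.4974 -0.1902  0.0907] yaw 1.3451 tilt [-1.1e-03  7.0e-04 -1.0e+00] w 0.348 F [ 0.1 -0.5  1.3] j6 -0.28
shift [27.2  0.   0.7] turn 0.0031
```

apply_moves --series '[{"dx": 8,"dy": 0,"dz": 0,"turn": 0,"jaw": 0.65},{"dx": 15,"dy": 0,"dz": 0,"turn": 0,"jaw": 0.65},{"dx": 21,"dy": 0,"dz": 0,"turn": 0,"jaw": 0.65},{"dx": 25,"dy": 0,"dz": 0,"turn": 0,"jaw": 0.65},{"dx": 29,"dy": 0,"dz": 0,"turn": 0,"jaw": 0.65}]'

```text
time: 8.12
tool_pos: [0.5046, -0.1628, 0.0919]
tool_rot: [0.001, 0.782, 0.623, -0.0]
contact_force: [-0.1, -2.5, 0.2]
gripper_width: 0.347
grasp_force: 1.1
```

apply_moves --series '[{"dx": 4,"dy": 0,"dz": 0,"turn": 0,"jaw": 0.65},{"dx": 8,"dy": 0,"dz": 0,"turn": 0,"jaw": 0.65},{"dx": 12,"dy": 0,"dz": 0,"turn": 0,"jaw": 0.65},{"dx": 16,"dy": 0,"dz": 0,"turn": 0,"jaw": 0.65},{"dx": 20,"dy": 0,"dz": 0,"turn": 0,"jaw": 0.65}]'

```text
time: 8.53
tool_pos: [0.509, -0.1436, 0.0917]
tool_rot: [0.001, 0.783, 0.622, -0.0]
contact_force: [-0.0, -3.2, 2.9]
gripper_width: 0.355
grasp_force: 2.1
```

```bash
python3 st.py .536 -.0257 .090 1.342;python3 - <<'E'
from h import *
f=grab_frame("scene");save(f,"s5.png",(220,130,380,250),5)
E
```

```text
t 8.53 pos [ 0.509  -0.1436  0.0917] yaw 1.3437 tilt [ 9.0e-04 -1.2e-03 -1.0e+00] w 0.355 F [-0.  -3.2  2.9] j6 -0.19
shift [121.   -0.2   1.6] turn 0.0017
```

View pics/s5.png

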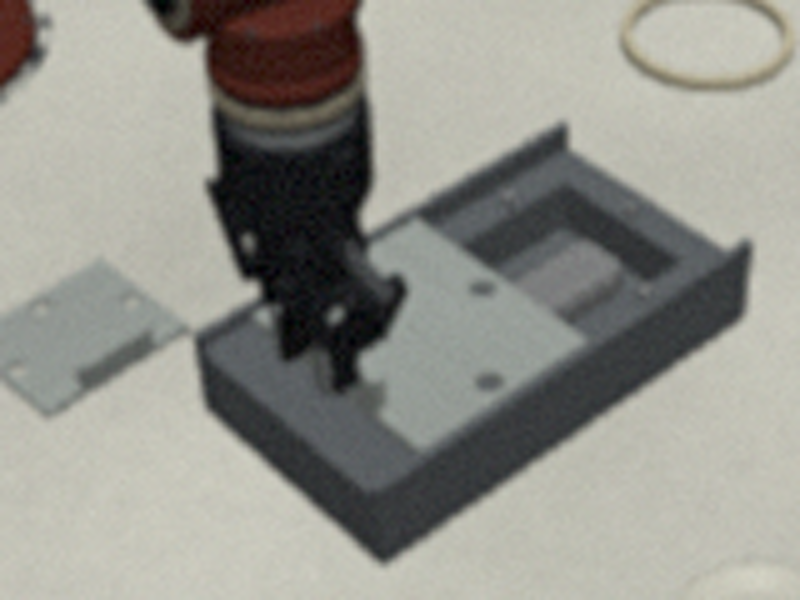

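The cover is sliding and squared to the rails, with the fingers behind the rib near (330,375). I continue.

apply_moves --series '[{"dx": 5,"dy": 0,"dz": 0,"turn": 0,"jaw": 0.65},{"dx": 11,"dy": 0,"dz": 0,"turn": 0,"jaw": 0.65},{"dx": 17,"dy": 0,"dz": 0,"turn": 0,"jaw": 0.65},{"dx": 23,"dy": 0,"dz": 0,"turn": 0,"jaw": 0.65},{"dx": 28,"dy": 0,"dz": 0,"turn": 0,"jaw": 0.65}]'

```text
time: 9.0
tool_pos: [0.5149, -0.1154, 0.091]
tool_rot: [-0.0, 0.783, 0.623, -0.0]
contact_force: [-1.3, -4.0, 2.0]
gripper_width: 0.351
grasp_force: 2.2
```

apply_moves --series '[{"dx": 5,"dy": 0,"dz": 0,"turn": 0,"jaw": 0.65},{"dx": 11,"dy": 0,"dz": 0,"turn": 0,"jaw": 0.65},{"dx": 17,"dy": 0,"dz": 0,"turn": 0,"jaw": 0.65},{"dx": 23,"dy": 0,"dz": 0,"turn": 0,"jaw": 0.65},{"dx": 28,"dy": 0,"dz": 0,"turn": 0,"jaw": 0.65}]'

```text
time: 9.42
tool_pos: [0.5212, -0.0881, 0.091]
tool_rot: [-0.0, 0.783, 0.623, -0.0]
contact_force: [-1.4, -4.5, 3.9]
gripper_width: 0.348
grasp_force: 2.0
```

apply_moves --series '[{"dx": 5,"dy": 0,"dz": 0,"turn": 0,"jaw": 0.65},{"dx": 11,"dy": 0,"dz": 0,"turn": 0,"jaw": 0.65},{"dx": 17,"dy": 0,"dz": 0,"turn": 0,"jaw": 0.65},{"dx": 23,"dy": 0,"dz": 0,"turn": 0,"jaw": 0.65},{"dx": 28,"dy": 0,"dz": 0,"turn": 0,"jaw": 0.65}]'

```text
time: 9.83
tool_pos: [0.5275, -0.0608, 0.091]
tool_rot: [-0.0, 0.783, 0.623, 0.0]
contact_force: [-0.4, -3.1, 2.2]
gripper_width: 0.35
grasp_force: 1.9
```

```bash
python3 st.py .536 -.0257 .090 1.342;python3 - <<'E'
from h import *
f=grab_frame("scene");save(f,"s6.png",(220,130,380,250),5)
E
```

```text
t 9.83 pos [ 0.5275 -0.0608  0.091 ] yaw 1.3439 tilt [-1.e-04  3.e-04 -1.e+00] w 0.35 F [-0.4 -3.1  2.2] j6 -0.03
shift [36.1  0.4  1. ] turn 0.0019
```

View pics/s6.png

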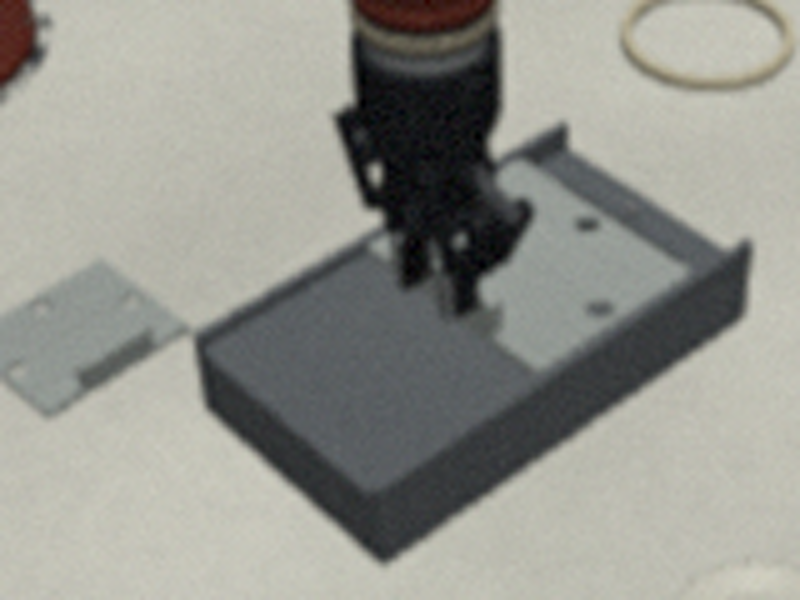

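The cover is level and square, and its front edge runs from (527,160) to (692,268). I compute the distance left to go.

```bash
python3 - <<'E'
from h import *
f=grab_frame("scene");u=lambda c:((np.array(c)+.5)/5-.5+np.array([220,130]))
p=np.array([.534,-.0283]);y=1.342;c,s=np.cos(y),np.sin(y)
for q in((527,160),(692,268),(587,224),(600,308)):
    d=ray(f,u(q),.058)[:2]-p; print(q,(np.array([c*d[0]+s*d[1],-s*d[0]+c*d[1]])*1e3).round(1))
E
```

```text
(527, 160) [100.   67.5]
(692, 268) [100.5 -69.7]
(587, 224) [84.1 -0.7]
(600, 308) [ 38.2 -57.4]
```

apply_moves --series '[{"dx": 5,"dy": 0,"dz": 0,"turn": 0,"jaw": 0.65},{"dx": 11,"dy": 0,"dz": 0,"turn": 0,"jaw": 0.65},{"dx": 17,"dy": 0,"dz": 0,"turn": 0,"jaw": 0.65},{"dx": 22,"dy": 0,"dz": 0,"turn": 0,"jaw": 0.65},{"dx": 25,"dy": 0,"dz": 0,"turn": 0,"jaw": 0.65}]'

```text
time: 10.35
tool_pos: [0.5329, -0.0362, 0.0908]
tool_rot: [-0.001, 0.783, 0.623, 0.0]
contact_force: [-0.2, -1.3, -1.4]
gripper_width: 0.349
grasp_force: 0.5
```

apply_moves --series '[{"dx": 2,"dy": 0,"dz": 0,"turn": 0,"jaw": 0.65},{"dx": 4,"dy": 0,"dz": 0,"turn": 0,"jaw": 0.65},{"dx": 5,"dy": 0,"dz": 0,"turn": 0,"jaw": 0.65},{"dx": 6,"dy": 0,"dz": 0,"turn": 0,"jaw": 0.65},{"dx": 7,"dy": 0,"dz": 0,"turn": 0,"jaw": 0.65}]'

```text
time: 10.77
tool_pos: [0.5345, -0.0303, 0.0909]
tool_rot: [-0.0, 0.783, 0.622, -0.0]
contact_force: [-0.7, -0.9, -1.0]
gripper_width: 0.344
grasp_force: 0.5
```

```bash
python3 st.py .536 -.0257 .090 1.342
```

```text
t 10.77 pos [ 0.5345 -0.0303  0.0909] yaw 1.3437 tilt [-3.e-04  2.e-04 -1.e+00] w 0.344 F [-0.7 -0.9 -1. ] j6 0.03
shift [4.8 0.4 0.9] turn 0.0017
```

apply_moves --series '[{"dx": 1,"dy": 0,"dz": 0,"turn": 0,"jaw": 0.65},{"dx": 2,"dy": 0,"dz": 0,"turn": 0,"jaw": 0.65},{"dx": 3,"dy": 0,"dz": 0,"turn": 0,"jaw": 0.65},{"dx": 4,"dy": 0,"dz": 0,"turn": 0,"jaw": 0.65},{"dx": 4,"dy": 0,"dz": 0,"turn": 0,"jaw": 0.65}]'

```text
time: 11.18
tool_pos: [0.5357, -0.0264, 0.0912]
tool_rot: [0.0, 0.783, 0.622, 0.0]
contact_force: [-0.2, -0.5, 0.0]
gripper_width: 0.352
grasp_force: 0.4
```

```bash
python3 st.py .536 -.0257 .090 1.342;python3 - <<'E'
from h import *
f=grab_frame("scene");save(f,"s7.png",(260,130,380,220),6)
E
```

```text
t 11.18 pos [ 0.5357 -0.0264  0.0912] yaw 1.3439 tilt [ 4.e-04 -1.e-04 -1.e+00] w 0.352 F [-0.2 -0.5  0. ] j6 0.04
shift [0.8 0.1 1.2] turn 0.0019
```

View pics/s7.png

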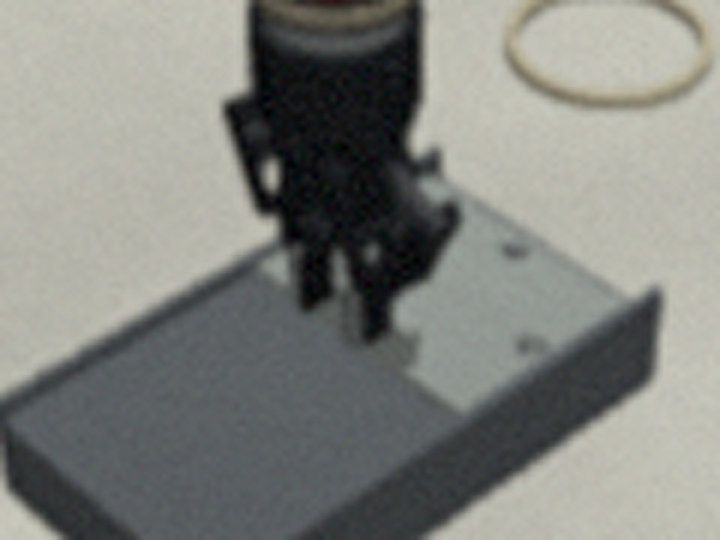

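The cover nearly covers the well. The rear corner is at crop (460,412) and the holes are at (515,250) and (532,345), with pins showing in them. I test the seated and unseated heights numerically.

```bash
python3 - <<'E'
from h import *
f=grab_frame("scene");u=lambda c:((np.array(c)+.5)/6-.5+np.array([260,130]))
iu=lambda p:((proj(f,p)-[260,130]+.5)*6-.5).round(0)
p=np.array([.534,-.0283]);y=1.342;c,s=np.cos(y),np.sin(y)
w=lambda a:[p[0]+c*a[0]-s*a[1],p[1]+s*a[0]+c*a[1],a[2]]
for x0 in(.071,.073,.075):
  for z in(.058,.048):
    print(x0,z,[iu(w(a)).tolist() for a in((x0-.061,-.072,z),(x0+.061,-.072,z),(x0+.061,.072,z),(x0,-.058,z),(x0+.048,0,z),(x0-.053,-.035,z+.022))])
print("pins",[iu(w(a)).tolist() for a in((.075,-.058,.051),(.123,0,.051))])
E
```

```text
0.071 0.058 [[459.0, 414.0], [639.0, 294.0], [431.0, 162.0], [530.0, 338.0], [513.0, 237.0], [416.0, 331.0]]
0.071 0.048 [[459.0, 430.0], [637.0, 310.0], [431.0, 177.0], [529.0, 354.0], [513.0, 253.0], [416.0, 347.0]]
0.073 0.058 [[462.0, 412.0], [641.0, 293.0], [434.0, 160.0], [533.0, 336.0], [516.0, 235.0], [419.0, 329.0]]
0.073 0.048 [[462.0, 428.0], [640.0, 308.0], [434.0, 175.0], [532.0, 352.0], [515.0, 251.0], [419.0, 345.0]]
0.075 0.058 [[465.0, 410.0], [644.0, 291.0], [437.0, 158.0], [536.0, 334.0], [519.0, 234.0], [422.0, 327.0]]
0.075 0.048 [[465.0, 426.0], [643.0, 306.0], [437.0, 174.0], [535.0, 350.0], [518.0, 249.0], [422.0, 343.0]]
pins [[535.0, 345.0], [518.0, 245.0]]
```

The holes and front edge match the seated height, with plate top at 0.048 and x about 73 mm, and the push force is gone. I back off and rise, then check numerically.

apply_moves --series '[{"dx": -5,"dy": 0,"dz": 0,"turn": 0,"jaw": 0.65},{"dx": -20,"dy": 0,"dz": 0,"turn": 0,"jaw": 0.65},{"dx": -35,"dy": 0,"dz": -20,"turn": 0,"jaw": 0.65},{"dx": -60,"dy": 0,"dz": -50,"turn": 0,"jaw": 0.65},{"dx": -85,"dy": 0,"dz": -80,"turn": 0,"jaw": 0.65}]'

```text
time: 11.7
tool_pos: [0.5151, -0.1095, 0.1707]
tool_rot: [-0.001, 0.782, 0.623, -0.001]
contact_force: [0.9, -0.1, 0.7]
gripper_width: 0.353
grasp_force: 0.0
```

apply_moves --series '[{"dx": -40,"dy": 0,"dz": -20,"turn": 0,"jaw": 0.65},{"dx": -80,"dy": 0,"dz": -40,"turn": 0,"jaw": 0.65},{"dx": -120,"dy": 0,"dz": -50,"turn": 0,"jaw": 0.65},{"dx": -160,"dy": 0,"dz": -60,"turn": 0,"jaw": 0.65},{"dx": -180,"dy": 0,"dz": -60,"turn": 0,"jaw": 0.65}]'

```text
time: 12.12
tool_pos: [0.4756, -0.2887, 0.2343]
tool_rot: [0.003, 0.783, 0.622, 0.0]
contact_force: [0.8, -0.9, -0.1]
gripper_width: 0.351
grasp_force: 0.0
```

```bash
python3 - <<'E'
from h import *
p=np.array([.534,-.0283]);y=1.342;c,s=np.cos(y),np.sin(y)
w=lambda a:[p[0]+c*a[0]-s*a[1],p[1]+s*a[0]+c*a[1],a[2]]
s0=state();print(s0["tool_pos"].round(3),s0["contact_force"].round(1))
for n in("scene","top"):
    f=grab_frame(n);g=cv2.cvtColor(np.array(f["pixels"]),cv2.COLOR_RGB2GRAY)
    ctr=proj(f,w((.075,0,.05)));r=biggest(f,"cover",ctr)
    if r is None: print(n,"no cover");continue
    for z in(.042,.047,.052):
        # visible top face of plate + rib silhouette, IoU over x, yaw small
        best=(0,)
        for x0 in np.arange(.062,.084,.001):
            m=np.zeros(r.shape,np.uint8)
            top=[w((x0+i*.061,j*.072,z+.006)) for i,j in((-1,-1),(1,-1),(1,1),(-1,1))]
            rib=[w((x0-.061+i,j,z+k)) for i in(0,.008) for j in(-.035,.035) for k in(.006,.028)]
            for P in(top,rib): cv2.fillConvexPoly(m,cv2.convexHull(np.round(np.array([proj(f,q) for q in P])*16).astype(np.int32)),1,shift=4)
            iou=(m.astype(bool)&r).sum()/(m.astype(bool)|r).sum(); best=max(best,(round(float(iou),3),round(x0,3)))
        print(n,z,best)
    # dark hole centres in patch
    b=cv2.resize(g,None,fx=8,fy=8,interpolation=cv2.INTER_CUBIC).astype(float)
    for nm,a in(("R",(.0,-.058)),("L",(.0,.058)),("F",(.048,0))):
        o=[]
        for z in(.048,.058):
            best=(-9,)
            for x0 in np.arange(.066,.083,.001):
                ring=lambda rad:np.mean([b[int((q[1]+.5)*8),int((q[0]+.5)*8)] for q in(proj(f,w((x0+a[0]+rad*np.cos(t),a[1]+rad*np.sin(t),z))) for t in np.linspace(0,6.28,17)[:-1])])
                best=max(best,(round(ring(.013)-ring(.0055),1),round(x0,3)))
            o.append((z,best))
        print(n,"hole",nm,o)
E
```

```text
[ 0.476 -0.289  0.234] [ 0.8 -0.9 -0.1]
scene 0.042 (0.836, np.float64(0.079))
scene 0.047 (0.858, np.float64(0.071))
scene 0.052 (0.867, np.float64(0.07))
scene hole R [(0.048, (np.float64(11.1), np.float64(0.075))), (0.058, (np.float64(20.0), np.float64(0.068)))]
scene hole L [(0.048, (np.float64(19.8), np.float64(0.076))), (0.058, (np.float64(5.6), np.float64(0.068)))]
scene hole F [(0.048, (np.float64(29.8), np.float64(0.073))), (0.058, (np.float64(8.3), np.float64(0.07)))]
top 0.042 (0.939, np.float64(0.076))
top 0.047 (0.939, np.float64(0.076))
top 0.052 (0.936, np.float64(0.075))
top hole R [(0.048, (np.float64(31.1), np.float64(0.074))), (0.058, (np.float64(30.4), np.float64(0.073)))]
top hole L [(0.048, (np.float64(29.5), np.float64(0.074))), (0.058, (np.float64(33.8), np.float64(0.073)))]
top hole F [(0.048, (np.float64(34.3), np.float64(0.072))), (0.058, (np.float64(34.8), np.float64(0.071)))]
```

The holes read mostly seated, but R is ambiguous. I check the plate height along the left rail and the rib top edge with intensity profiles.

```bash
cat > prof.py <<'E'
from h import *
p=np.array([.534,-.0283]);y=1.342;c,s=np.cos(y),np.sin(y)
w=lambda a:[p[0]+c*a[0]-s*a[1],p[1]+s*a[0]+c*a[1],a[2]]
f=grab_frame("scene");g=np.mean([cv2.cvtColor(np.array(grab_frame("scene")["pixels"]),cv2.COLOR_RGB2GRAY) for _ in range(6)],0).astype(np.float32)
def at(P): 
    q=np.array([proj(f,w(a)) for a in P],np.float32);return cv2.remap(g,q[:,:1],q[:,1:],cv2.INTER_CUBIC).ravel().round().astype(int).tolist()
zs=np.arange(.036,.074,.003)
print("z",(zs*1e3).round().astype(int).tolist())
for x in(.02,.035,.05,.065,.09,.105,.12,.13): print("left rail x",x,at([(x,.0715,z) for z in zs]))
zr=np.arange(.050,.092,.003);print("zr",(zr*1e3).round().astype(int).tolist())
for yy in(-.03,-.015,0,.015,.03): print("rib rear face y",yy,at([(.0125,yy,z) for z in zr]))
xs=np.arange(.125,.145,.002)
E
python3 prof.py
```

```text
z [36, 39, 42, 45, 48, 51, 54, 57, 60, 63, 66, 69, 72]
left rail x 0.02 [90, 90, 95, 107, 124, 140, 141, 123, 97, 84, 106, 146, 171]
left rail x 0.035 [147, 146, 147, 148, 148, 147, 139, 114, 89, 81, 102, 137, 169]
left rail x 0.05 [133, 143, 147, 150, 148, 141, 129, 101, 78, 82, 110, 143, 170]
left rail x 0.065 [145, 145, 147, 147, 145, 137, 119, 89, 69, 76, 106, 142, 171]
left rail x 0.09 [117, 126, 141, 150, 143, 129, 100, 72, 64, 78, 107, 144, 173]
left rail x 0.105 [148, 149, 151, 148, 136, 115, 87, 63, 59, 78, 107, 141, 168]
left rail x 0.12 [146, 148, 150, 145, 129, 105, 76, 58, 63, 82, 110, 145, 174]
left rail x 0.13 [149, 150, 148, 141, 119, 84, 58, 51, 57, 81, 116, 148, 171]
zr [50, 53, 56, 59, 62, 65, 68, 71, 74, 77, 80, 83, 86, 89]
rib rear face y -0.03 [92, 93, 94, 92, 90, 90, 90, 90, 90, 96, 113, 132, 145, 151]
rib rear face y -0.015 [93, 90, 90, 90, 89, 91, 91, 89, 90, 97, 114, 134, 146, 149]
rib rear face y 0 [92, 90, 90, 91, 90, 91, 92, 90, 88, 96, 112, 129, 142, 145]
rib rear face y 0.015 [93, 91, 90, 90, 90, 90, 90, 89, 89, 96, 111, 129, 142, 147]
rib rear face y 0.03 [93, 91, 89, 89, 90, 92, 93, 90, 89, 97, 112, 129, 142, 147]
```

The profiles show the plate is tilted. The front has dropped (top about 50 mm) while the rear still rests on the deck edge (rib top about 80 mm). It needs a few more mm, so I go back to push.

```bash
python3 st.py .5285 -.058 .14 1.342; python3 st.py .5285 -.058 .090 1.342|tail -1
```

```text
t 12.67 pos [ 0.4762 -0.2837  0.2309] yaw 1.3454 tilt [-2.e-04  3.e-04 -1.e+00] w 0.346 F [ 0.8  0.1 -1. ] j6 -0.45
shift [231.7   0.6  91. ] turn 0.0034
shift [231.7   0.6 141. ] turn 0.0034
```

apply_moves --series '[{"dx": 230,"dy": 0.5,"dz": 90,"turn": 0.003,"jaw": 0.65},{"dx": 230,"dy": 0.5,"dz": 90,"turn": 0.003,"jaw": 0.65},{"dx": 230,"dy": 0.5,"dz": 90,"turn": 0.003,"jaw": 0.65},{"dx": 230,"dy": 0.5,"dz": 90,"turn": 0.003,"jaw": 0.65},{"dx": 230,"dy": 0.5,"dz": 90,"turn": 0.003,"jaw": 0.65}]'

```text
time: 13.08
tool_pos: [0.5201, -0.0935, 0.1547]
tool_rot: [0.0, 0.783, 0.621, 0.0]
contact_force: [0.7, -0.6, 0.2]
gripper_width: 0.349
grasp_force: 0.0
```

```bash
python3 st.py .5285 -.058 .092 1.342
```

```text
t 13.08 pos [ 0.5201 -0.0935  0.1547] yaw 1.3411 tilt [ 8.e-04 -1.e-04 -1.e+00] w 0.349 F [ 0.7 -0.6  0.2] j6 -0.09
shift [36.5  0.  62.7] turn -0.0009
```

apply_moves --series '[{"dx": 15,"dy": 0,"dz": 25,"turn": 0,"jaw": 0.65},{"dx": 28,"dy": 0,"dz": 45,"turn": 0,"jaw": 0.65},{"dx": 32,"dy": 0,"dz": 58,"turn": 0,"jaw": 0.65},{"dx": 32,"dy": 0,"dz": 60,"turn": 0,"jaw": 0.65},{"dx": 32,"dy": 0,"dz": 60,"turn": 0,"jaw": 0.65}]'

```text
time: 13.5
tool_pos: [0.5267, -0.0645, 0.0944]
tool_rot: [-0.001, 0.783, 0.622, -0.001]
contact_force: [0.1, 0.3, 1.0]
gripper_width: 0.348
grasp_force: 0.0
```

```bash
python3 st.py .5367 -.0228 .090 1.342
```

```text
t 13.5 pos [ 0.5267 -0.0645  0.0944] yaw 1.3413 tilt [-1.9e-03  1.0e-04 -1.0e+00] w 0.348 F [0.1 0.3 1. ] j6 -0.03
shift [42.9  0.2  4.4] turn -0.0007
```

apply_moves --series '[{"dx": 8,"dy": 0,"dz": 1,"turn": 0,"jaw": 0.65},{"dx": 16,"dy": 0,"dz": 2,"turn": 0,"jaw": 0.65},{"dx": 24,"dy": 0,"dz": 3,"turn": 0,"jaw": 0.65},{"dx": 31,"dy": 0,"dz": 3,"turn": 0,"jaw": 0.65},{"dx": 36,"dy": 0,"dz": 3,"turn": 0,"jaw": 0.65}]'

```text
time: 13.92
tool_pos: [0.536, -0.0288, 0.0928]
tool_rot: [0.0, 0.783, 0.621, 0.0]
contact_force: [1.3, -0.3, -0.6]
gripper_width: 0.349
grasp_force: 0.0
```

```bash
python3 st.py .5367 -.0228 .090 1.342
```

```text
t 13.92 pos [ 0.536  -0.0288  0.0928] yaw 1.3411 tilt [ 0.001 -0.    -1.   ] w 0.349 F [ 1.3 -0.3 -0.6] j6 0.04
shift [ 6.  -0.7  2.8] turn -0.0009
```

apply_moves --series '[{"dx": 1,"dy": 0,"dz": 1,"turn": 0,"jaw": 0.65},{"dx": 2,"dy": 0,"dz": 1,"turn": 0,"jaw": 0.65},{"dx": 3,"dy": 0,"dz": 1,"turn": 0,"jaw": 0.65},{"dx": 4,"dy": 0,"dz": 1,"turn": 0,"jaw": 0.65},{"dx": 4,"dy": 0,"dz": 1,"turn": 0,"jaw": 0.65}]'

```text
time: 14.33
tool_pos: [0.5363, -0.0256, 0.0911]
tool_rot: [-0.0, 0.784, 0.621, -0.0]
contact_force: [-0.1, -0.3, 0.2]
gripper_width: 0.351
grasp_force: 0.0
```

```bash
python3 st.py .5367 -.0228 .090 1.342; python3 prof.py | grep -v rib
```

```text
t 14.33 pos [ 0.5363 -0.0256  0.0911] yaw 1.3406 tilt [-2.e-04  1.e-04 -1.e+00] w 0.351 F [-0.1 -0.3  0.2] j6 0.04
shift [ 2.9 -0.3  1.1] turn -0.0014
z [36, 39, 42, 45, 48, 51, 54, 57, 60, 63, 66, 69, 72]
left rail x 0.02 [101, 117, 133, 138, 128, 102, 72, 56, 60, 77, 112, 152, 178]
left rail x 0.035 [85, 80, 79, 76, 72, 68, 64, 46, 26, 15, 12, 12, 10]
left rail x 0.05 [13, 12, 15, 19, 22, 20, 19, 23, 28, 32, 31, 30, 23]
left rail x 0.065 [69, 52, 30, 27, 32, 31, 21, 14, 15, 18, 17, 15, 18]
left rail x 0.09 [25, 28, 26, 20, 18, 13, 12, 14, 17, 17, 17, 17, 17]
left rail x 0.105 [30, 26, 24, 23, 22, 21, 24, 31, 37, 41, 45, 44, 37]
left rail x 0.12 [52, 59, 66, 71, 73, 70, 57, 41, 32, 36, 57, 94, 134]
left rail x 0.13 [98, 121, 138, 141, 124, 90, 64, 56, 61, 85, 121, 152, 175]
zr [50, 53, 56, 59, 62, 65, 68, 71, 74, 77, 80, 83, 86, 89]
```

The rear has dropped: the transition at x=20 mm moved from 60 to 51 mm, level with the front. I retreat and verify.

apply_moves --series '[{"dx": -5,"dy": 0,"dz": 0,"turn": 0,"jaw": 0.65},{"dx": -20,"dy": 0,"dz": -2,"turn": 0,"jaw": 0.65},{"dx": -35,"dy": 0,"dz": -20,"turn": 0,"jaw": 0.65},{"dx": -60,"dy": 0,"dz": -50,"turn": 0,"jaw": 0.65},{"dx": -85,"dy": 0,"dz": -80,"turn": 0,"jaw": 0.65}]'

```text
time: 15.1
tool_pos: [0.5156, -0.1088, 0.1707]
tool_rot: [-0.001, 0.783, 0.622, -0.001]
contact_force: [1.2, -1.2, 0.0]
gripper_width: 0.35
grasp_force: 0.0
```

apply_moves --series '[{"dx": -40,"dy": 0,"dz": -20,"turn": 0,"jaw": 0.65},{"dx": -80,"dy": 0,"dz": -40,"turn": 0,"jaw": 0.65},{"dx": -120,"dy": 0,"dz": -50,"turn": 0,"jaw": 0.65},{"dx": -160,"dy": 0,"dz": -60,"turn": 0,"jaw": 0.65},{"dx": -180,"dy": 0,"dz": -60,"turn": 0,"jaw": 0.65}]'

```text
time: 15.52
tool_pos: [0.4755, -0.2878, 0.2344]
tool_rot: [0.003, 0.784, 0.62, 0.0]
contact_force: [0.3, -0.3, 0.1]
gripper_width: 0.346
grasp_force: 0.0
```

```bash
python3 prof.py; python3 - <<'E'
from h import *
f=grab_frame("scene")
for t in("hoop","spoon_rest","vial","spool_tower"): print(t,[np.round(o["extent"]).tolist() for o in spotter.outline_of(f,t)[:2]])
E
```

```text
z [36, 39, 42, 45, 48, 51, 54, 57, 60, 63, 66, 69, 72]
left rail x 0.02 [100, 115, 132, 135, 124, 99, 70, 54, 58, 74, 108, 147, 173]
left rail x 0.035 [148, 150, 152, 144, 124, 94, 67, 56, 62, 76, 102, 137, 168]
left rail x 0.05 [150, 150, 150, 144, 124, 96, 66, 53, 61, 85, 114, 144, 171]
left rail x 0.065 [148, 148, 148, 146, 132, 103, 71, 55, 58, 78, 107, 143, 172]
left rail x 0.09 [130, 144, 151, 144, 126, 102, 70, 54, 64, 80, 108, 144, 172]
left rail x 0.105 [151, 152, 153, 145, 124, 94, 66, 53, 61, 80, 107, 141, 169]
left rail x 0.12 [147, 149, 154, 148, 127, 96, 67, 54, 64, 84, 110, 146, 175]
left rail x 0.13 [150, 151, 150, 142, 121, 87, 60, 50, 58, 82, 115, 148, 171]
zr [50, 53, 56, 59, 62, 65, 68, 71, 74, 77, 80, 83, 86, 89]
rib rear face y -0.03 [89, 83, 83, 83, 82, 85, 98, 117, 138, 150, 152, 152, 151, 150]
rib rear face y -0.015 [90, 86, 83, 81, 82, 84, 96, 118, 139, 148, 150, 151, 150, 149]
rib rear face y 0 [89, 86, 85, 82, 82, 86, 98, 118, 138, 148, 150, 149, 150, 149]
rib rear face y 0.015 [90, 86, 83, 81, 81, 82, 94, 117, 137, 147, 149, 149, 149, 149]
rib rear face y 0.03 [89, 85, 85, 86, 87, 90, 101, 119, 138, 148, 151, 151, 151, 150]
hoop [[344.0, 126.0, 379.0, 145.0]]
spoon_rest [[351.0, 241.0, 393.0, 273.0], [388.0, 204.0, 404.0, 230.0]]
vial [[388.0, 206.0, 402.0, 231.0]]
spool_tower [[402.0, 133.0, 438.0, 191.0], [344.0, 126.0, 377.0, 149.0]]
```

The plate is level along its whole length, the rib top is 10 mm lower along its full width, and the bystanders have not moved. I hand in.

```bash
python3 -c "
from plant import ticket
print(ticket.job_done())"
```

```text
the job is handed in; nothing more can be done
None
```

The grey needle tin lies flat in the well and the middle-sized cover sits level over its pins (checked from camera images only), the other sewing things stand where they were, and I handed the job in at about 16 s, with no verdict returned.

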